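Make up the pivot kit and the terminal kit

ROBOT

A 6-joint arm with a two-finger parallel gripper is mounted at the origin on a cart in front of the work surface, level with it; the furniture and walls round the work are solid. World frame = base frame: x ahead of the robot, y to its left, z up, the work surface at z = 0. Lengths are in m, angles in rad, forces in N, time in s.
With the tool pointing down it reaches from about 0.375 to 0.975 m from the base axis. Payload 3.8 kg.
Tool frame: the origin (TCP) lies at the very end of the fingers, on their centre line; the grasp point (between the pads) lies 19 mm behind it (arm.pinch_z is the distance from the TCP to the grasp point, in m); z points along the fingers, y is the line along which they close (so a half turn about z gives the same grasp; the last joint's range is limited). The gripper opens to 85 mm and grips with 20 to 120 N. Pads are 22 mm wide; open, the fingers measure 114 mm over their backs; the gripper's body (76 mm by 85 mm) begins 54 mm behind the grasp point. The pads swing forward as they close: fully open they stand 13 mm farther back than shut.
Start: joints at [1.108, 0.264, 1.604, -0, 1.274, -0.037], TCP at [0.279, 0.615, 0.231] pointing down, gripper open.
Joint ranges: [-2.63, 2.63], [-0.94, 2.18], [0.31, 2.57], [-1.31, 4.45], [0, 2.66], [-2.55, 2.55]. Speed limits (rad/s): [2.57, 2.57, 3.14, 3.14, 3.14, 3.14].

INTERFACE

Orientations are given as a unit quaternion [x, y, z, w].
In Python, from workcell import arm, snapshot, get_calibration, workorder gives the robot as it stands.
- The arm moves only by the tool send_rows, never from a script. Its argument "steps" is a list of rows, each an object with "xyz": the shift along the world's x, y, z in mm, a list of three; "roll": the turn about the world's z in rad. In form: [{"xyz": [dx, dy, dz], "roll": roll}, ...]. A call has 1 to 5 rows; each row shifts and turns the commanded pose from where the row before left it; what a row does not reach is not made up. A row lasts 1/10 s, in which the tool goes at most 50 mm and 8.59 degrees, less where a joint would pass 70% of its speed; a pose out of reach is approached as far as the arm can. A call is refused whole if a number of a shift passes 50 or a number of a turn 0.15, either way. A call with a gripper value outside its range is refused whole. "jaw" is the closure, from 0 (fully open) to 1 (shut), set as the call begins (left out, the last holds). The fingers move at their own pace and stop on an object; "newtons" is the grip in N (left out, the last holds). Time passes only in rows, so rows that do not move let the fingers close. It gives the time, the measured TCP pose, the force, the opening and the grip force at its end, in the units of the state.
- arm.get_state(): the state, without advancing time (a new reading comes with each control period).
- snapshot(name): name is "scene" or "side" or "wrist"; returns the picture (420x560x3 uint8, red, green, blue); there is no depth.
- get_calibration(name): a dict with "fx", "fy", "cx", "cy" (pixels), "eye" and "attitude" of the camera in the world; the wrist camera has in their place "tool_from_camera" (4x4, takes a point from camera to tool coordinates, whose origin is the TCP and whose axes are the flange's). Camera axes: x right, y down, z forward; pixel columns grow to the right and rows downward; lengths in m; the calibration is good to about 2 mm. The wrist camera is an equidistant fisheye: a pixel r from the principal point sees the ray r / f radians off the axis. A picture is of the moment at which its call begins: read the wrist's pose just before it. get_calibration takes no time and is no camera call.
- workorder.sign_off(): hands the job in; it is judged then, once.
The state is a dict: "time": time; "joint_pos": joint angles; "dq": joint speeds; "tau": joint torques, N m; "eef_pos": TCP position; "tool_rot": TCP orientation; "wrist_force": force on the tool from outside, world axes, zero at the start; "ft_torque": the same for the moment, N m; "gripper_width": finger opening in m; "finger_force": force on a finger pad.
Only numpy, scipy, OpenCV 4.12 (cv2) and the standard library are available. Lean on these libraries where they do the work, as an engineer would, in place of code of your own. Each camera call takes 0.05 s, during which the arm holds its last target. There are 200 camera calls.

TASK

Make up the two assembly kits from the loose stock on the bench: the green tray is the pivot kit and takes the thread-lock bottle in its large round pocket, the bushing in the middle one and the bolt in the small one; the orange tray is the terminal kit and takes the cover plate flat in its large pocket and the terminal block in its small one. Every part must sit upright right down in its pocket, the way up it stood in the stock. Leave the grease tin, the hex key and the spanner where they lie.

Things in the scene. Friction and masses are not known exactly. Their poses are not given: they have to be found in the camera images.
- green_tray: Green pivot kit tray, 98 mm (x) by 160 (y), 9 mm lips at the y ends, rim 14 mm high, fixed. Dark foam inside, top 10 mm above its underside; pockets 6 mm deep to the coloured floor. Origin: centre of underside; -x side has a white card. Round pockets at x = 0: 50 mm across at y = +46 mm (bottle), 40 mm at y = -9 (bushing), 32 mm at y = -55 (bolt).
- orange_tray: Orange terminal kit tray, 98 mm (x) by 160 (y), 9 mm lips at the y ends, rim 14 mm high, fixed. Dark foam inside, top 10 mm above its underside; pockets 6 mm deep to the coloured floor. Origin: centre of underside; -x side has a white card. Pockets at x = 0: 78 (x) by 68 mm at y = +24 (plate, long side along x; 36 mm wide finger notches run 12 mm out in +-y), 34 by 36 at y = -48 (block).
- bottle: Small white thread-lock bottle with a pointed blue cap, standing alone on the mat, 96 mm high; the straight body to grip is 31 mm across and 64 mm high; 60 g. Starts on the blue-grey mat (2 mm thick, covers the work area); origin: centre of the underside, z up.
- bushing: Black plastic flanged bushing, standing on its flange, 21 mm across and 14 mm high; 15 g. Starts on the blue-grey mat (2 mm thick, covers the work area); origin: centre of the underside, z up.
- bolt: Steel hexagon bolt standing on its head, shank up, 36 mm high; head 16 mm across flats (along its x) by 19 mm; shank about 10 mm, best gripped low or along its middle; 28 g. Starts on the blue-grey mat (2 mm thick, covers the work area); origin: centre of the underside, z up.
- terminal_block: Ivory moulded terminal block, 15 mm (its x) by 20 mm (its y), 24 mm high including a small stud on top; 20 g. Starts on the blue-grey mat (2 mm thick, covers the work area); origin: centre of the underside, z up.
- cover_plate: Black moulded cover plate lying flat, 62 mm (its x) by 52 mm (its y) and 8 mm thick, two corners cut off; about 50 g. Starts on the blue-grey mat (2 mm thick, covers the work area); origin: centre of the underside, z up. Beware: behind the mat, bins (x = 0.52 m) and a tall panel (x = 0.6 m, for y below 0.2 m) stand in the way of wide arm swings.
- grease_tin: Round tin, green with a pale lid, 66 mm across, 38 mm high, right of the stock. Not part of the kits: not to be moved. Origin: centre of the underside.
- hex_key: Hexagon key, 139 x 36 x 9 mm, lying right of the stock. Not part of the kits: not to be moved. Origin: centre of the underside.
- spanner: Combination spanner, 173 x 28 x 6 mm, lying left of the stock. Not part of the kits: not to be moved. Origin: centre of the underside.
Not all that is in view belongs to the job. Of the things that look like the bottle, the smaller one is meant.

How it is judged:
At the end, for the whole second after the job is handed in: Each part in its own pocket of its tray: within 12 mm (bolt 11) of the pocket's centre along each tray axis, underside less than 4 mm above the pocket floor, tilted less than 0.15 rad, at rest, let go; grease tin, hex key and spanner within 20 mm of their starts (x of bottle in the frame of green_tray between -0.012 and 0.012 m and y of bottle in the frame of green_tray between 0.034 and 0.058 m and z of each of bottle, bushing, bolt in the frame of green_tray below 0.008 m and angle between each of bottle, bushing, bolt, cover_plate, terminal_block's own z axis and vertical below 0.15 rad and linear speed of each of bottle, bushing, bolt, cover_plate, terminal_block below 0.02 m/s and x of bushing in the frame of green_tray between -0.012 and 0.012 m and y of bushing in the frame of green_tray between -0.021 and 0.003 m and x of bolt in the frame of green_tray between -0.011 and 0.011 m and y of bolt in the frame of green_tray between -0.066 and -0.044 m and x of cover_plate in the frame of orange_tray between -0.012 and 0.012 m and y of cover_plate in the frame of orange_tray between 0.012 and 0.036 m and z of each of cover_plate, terminal_block in the frame of orange_tray below 0.008 m and x of terminal_block in the frame of orange_tray between -0.012 and 0.012 m and y of terminal_block in the frame of orange_tray between -0.06 and -0.036 m and distance of each of grease_tin, hex_key, spanner from where it was at the start of the episode below 0.02 m); the robot touches nothing.
It fails at once if the grease tin is pushed away (20 mm) (distance of grease_tin from where it was at the start of the episode above 0.02 m).
It fails at once if the hex key is pushed away (20 mm) (distance of hex_key from where it was at the start of the episode above 0.02 m).
It fails at once if the spanner is pushed away (20 mm) (distance of spanner from where it was at the start of the episode above 0.02 m).
It also fails if it takes over 125 s, if anything falls off the work surface, if the arm or the gripper's body presses on something with over 40 N, if the wrist force passes 120 N, or if a joint passes its speed limit or range.

## Working session

There is one attempt and no reset: what is moved stays moved. The work goes in short steps, Python scripts to look and compute and a tool call to move; the robot and the scene stay as the last step left them, time stands still between calls to the robot, and variables do not carry over. Pictures are saved under pics/ and viewed, at most 14 in all, crops included, and the job is handed in when it is done.

Besides the shell and the picture viewer there is one more tool, called after "Request:" by a JSON object that holds its "name" and its "arguments". send_rows: Moves the arm, as the interface text tells. Its arguments: {"type":"object","properties":{"steps":{"type":"array","items":{"type":"object","properties":{"xyz":{"type":"array","items":{"type":"number"}},"roll":{"type":"number"}}}},"jaw":{"type":"number"},"newtons":{"type":"number"}},"required":["steps"]}

```bash
mkdir -p pics; ls; python3 - <<'E'
from workcell import arm, snapshot, get_calibration, workorder
import cv2
s=arm.get_state();print(s)
for n in("scene","side","wrist"):
    print(n,get_calibration(n)); cv2.imwrite(f"pics/{n}0.png",snapshot(n)[:,:,::-1])
E
```

```text
pics
{'time': 0.0, 'joint_pos': array([ 1.10810562e+00,  2.64778821e-01,  1.60536775e+00, -1.24948065e-05,
        1.27372161e+00, -3.68818009e-02]), 'dq': array([-4.28211084e-04, -4.30514058e-04, -1.51979432e-03, -1.47753405e-05,
        5.83064703e-04, -7.23784897e-04]), 'tau': array([-3.08168965e-04, -5.15119851e+01, -3.67308605e+01,  6.29268106e-05,
        1.31504866e-02, -7.12871415e-07]), 'eef_pos': array([0.27847945, 0.61406942, 0.22994812]), 'tool_rot': array([ 2.11297728e-01,  9.77421084e-01, -1.10392788e-03, -2.75464803e-04]), 'wrist_force': array([-0.28765207, -0.44995327, -0.33401681]), 'ft_torque': array([0.02304409, 0.00582212, 0.03225229]), 'finger_force': 0.0, 'gripper_width': 0.08548343228115785}
scene {'fx': 504.183808537797, 'fy': 504.183808537797, 'cx': 278.47380849255046, 'cy': 214.87220605169531, 'eye': array([-0.48499363,  1.0291966 ,  1.03641012]), 'attitude': array([-0.28288633,  0.84069616, -0.43337351,  0.15935084])}
side {'fx': 521.9399009998778, 'fy': 521.9399009998778, 'cx': 270.4305172521545, 'cy': 218.00805236347261, 'eye': array([-0.19197059, -1.30583402,  0.60235531]), 'attitude': array([ 0.80620454, -0.18450244,  0.12543278, -0.54795959])}
wrist {'fx': 325.19226210127806, 'fy': 325.19226210127806, 'cx': 278.6719725921406, 'cy': 209.56953967258482, 'tool_from_camera': array([[ 1.77002842e-04, -9.56969438e-01, -2.90188669e-01,
         7.35554032e-02],
       [ 9.99999940e-01,  2.55609338e-04, -2.32977714e-04,
        -7.88293927e-05],
       [ 2.97127485e-04, -2.90188610e-01,  9.56969426e-01,
        -1.41951179e-01],
       [ 0.00000000e+00,  0.00000000e+00,  0.00000000e+00,
         1.00000000e+00]])}
```

View pics/scene0.png

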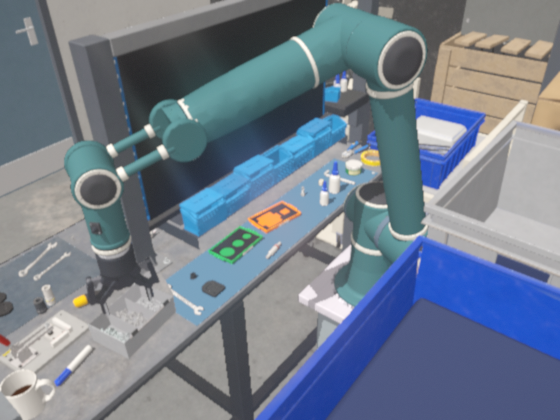

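View pics/side0.png

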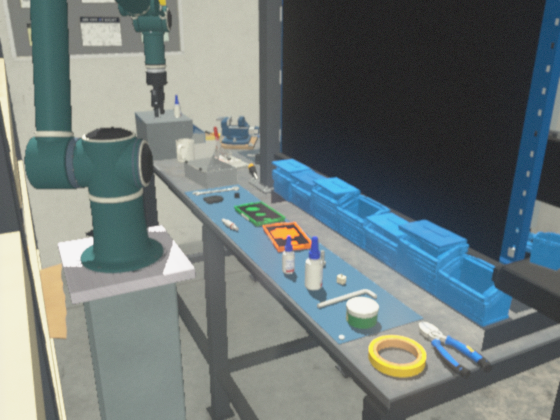

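View pics/wrist0.png

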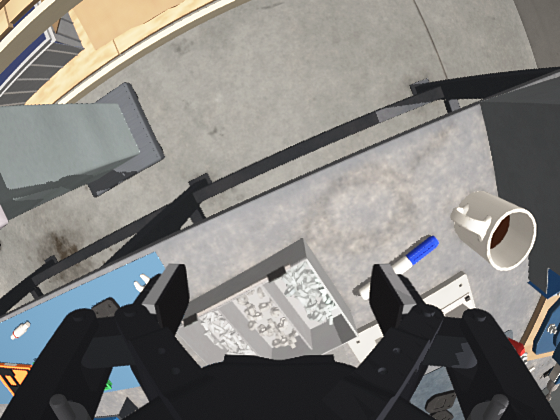

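The scene view shows the green tray at (236,244), the orange tray at (274,216), the plate at (213,288), a small black part at (193,275), and two bottles at (324,196) and (335,180). In the side view the small bottle is at (289,260), the large bottle at (314,268), and a block-like part at (341,280). I'll zoom in on both.

```bash
cat > h.py <<'E'
import numpy as np, cv2
from scipy.spatial.transform import Rotation as R
from workcell import arm, snapshot, get_calibration
def ray(n,u,v,s=None):
    c=get_calibration(n)
    if n=="wrist":
        s=s or arm.get_state(); T=np.eye(4); T[:3,:3]=R.from_quat(s["tool_rot"]).as_matrix(); T[:3,3]=s["eef_pos"]; T=T@c["tool_from_camera"]
        d=np.array([u-c["cx"],v-c["cy"]])/c["fx"]; r=np.hypot(*d)+1e-12
        return T[:3,3],T[:3,:3]@np.r_[d/r*np.sin(r),np.cos(r)]
    d=R.from_quat(c["attitude"]).apply([(u-c["cx"])/c["fx"],(v-c["cy"])/c["fy"],1]); return c["eye"],d
def at(n,u,v,z=.002,s=None):
    o,d=ray(n,u,v,s); return o+d*(z-o[2])/d[2]
E
python3 - <<'E'
from h import *
a=cv2.imread("pics/scene0.png");b=cv2.imread("pics/side0.png")
cv2.imwrite("pics/c1.png",np.vstack([cv2.resize(a[150:320,160:380],None,fx=3.6,fy=3.6,interpolation=2)[:, :]])[:600,:792])
cv2.imwrite("pics/c2.png",cv2.resize(b[170:350,180:420],None,fx=3.3,fy=3.3,interpolation=2))
for n,L in(("scene",[(185,300),(213,288),(193,275),(236,244),(274,216),(273,250),(304,193),(321,186),(347,182),(354,168)]),("side",[(213,199),(237,196),(260,213),(288,235),(289,272),(314,287),(341,281),(322,265),(362,320),(230,224),(341,337)])):
    for p in L: print(n,p,at(n,*p).round(3))
E
```

```text
scene (185, 300) [0.396 0.377 0.002]
scene (213, 288) [0.365 0.292 0.002]
scene (193, 275) [0.455 0.287 0.002]
scene (236, 244) [0.451 0.093 0.002]
scene (274, 216) [ 0.449 -0.107  0.002]
scene (273, 250) [0.332 0.045 0.002]
scene (304, 193) [ 0.451 -0.294  0.002]
scene (321, 186) [ 0.427 -0.374  0.002]
scene (347, 182) [ 0.361 -0.458  0.002]
scene (354, 168) [ 0.395 -0.569  0.002]
side (213, 199) [0.367 0.306 0.002]
side (237, 196) [0.454 0.299 0.002]
side (260, 213) [0.457 0.114 0.002]
side (288, 235) [ 0.456 -0.082  0.002]
side (289, 272) [ 0.351 -0.287  0.002]
side (314, 287) [ 0.369 -0.38   0.002]
side (341, 281) [ 0.442 -0.383  0.002]
side (322, 265) [ 0.445 -0.29   0.002]
side (362, 320) [ 0.388 -0.545  0.002]
side (230, 224) [0.336 0.069 0.002]
side (341, 337) [ 0.315 -0.578  0.002]
```

View pics/c1.png

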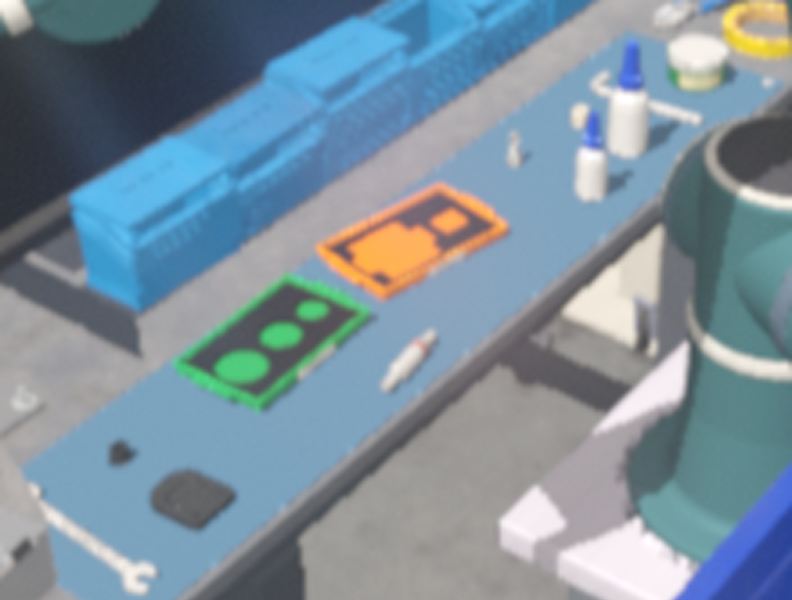

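View pics/c2.png

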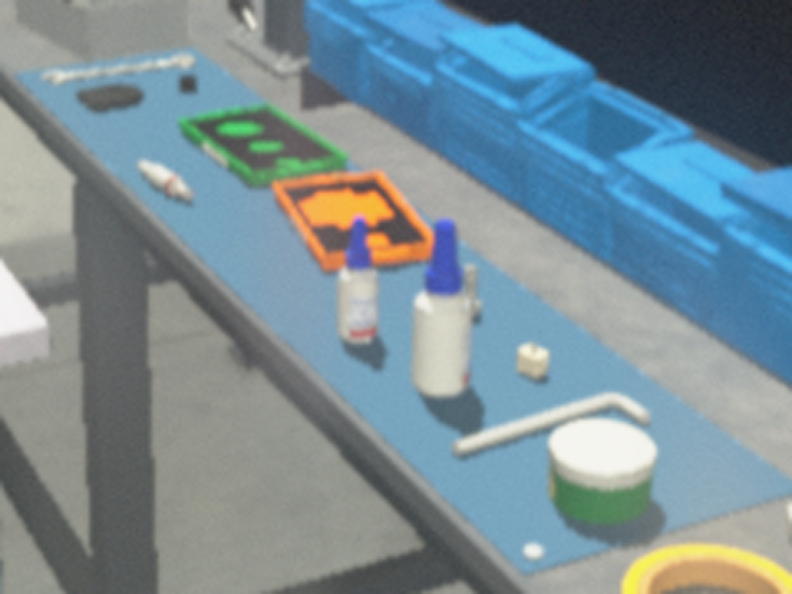

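Three things could be taken for the bottle. In the side view they are the small bottle (289,260), the large bottle (314,268) and the tube lying down (230,224). The text asks for the smaller of the two alike, so I choose the one at (289,260), and the crop shows it is clearly the smaller. The bushing is black at (237,196), the bolt is at (322,265) and the block at (341,281). Next I'll move over the plate.

Request:
{"name": "send_rows", "arguments": {"steps": [{"xyz": [13, -45, 0], "roll": 0.142}, {"xyz": [13, -45, 0], "roll": 0.142}, {"xyz": [13, -45, 0], "roll": 0.142}, {"xyz": [13, -45, 0]}, {"xyz": [13, -45, 0]}], "jaw": 0}}

```text
invalid input
```

Request:
{"name": "send_rows", "arguments": {"steps": [{"xyz": [13, -45, 0]}, {"xyz": [13, -45, 0]}, {"xyz": [0, 0, 0]}]}}

```text
invalid input
```

```bash
cat > look.py <<'E'
import sys,pickle
from h import *
s=arm.get_state(); im=snapshot("wrist")[:,:,::-1]; n=sys.argv[1]
cv2.imwrite(f"pics/{n}.png",im); pickle.dump(s,open(f"pics/{n}.pkl","wb"))
print(s["time"],s["eef_pos"].round(4),R.from_quat(s["tool_rot"]).as_matrix()[:,1].round(3),s["gripper_width"].round(4))
E
python3 look.py w1
```

```text
Traceback (most recent call last):
  File "look.py", line 5, in <module>
    print(s["time"],s["eef_pos"].round(4),R.from_quat(s["tool_rot"]).as_matrix()[:,1].round(3),s["gripper_width"].round(4))
                                                                                               ^^^^^^^^^^^^^^^^^^^^^^^^
AttributeError: 'float' object has no attribute 'round'
```

View pics/w1.png

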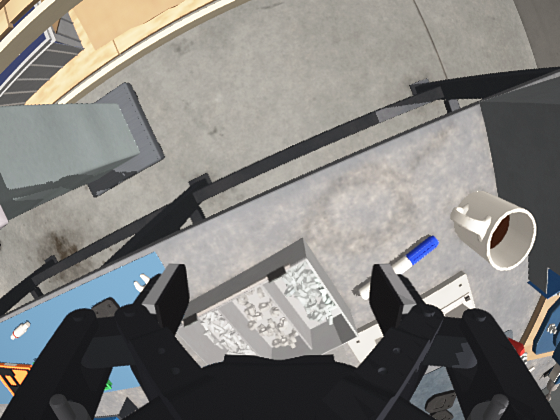

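The move was refused, probably because every row needs "roll". The picture is the same view as at the start. Retrying with both keys in each row.

Request:
{"name": "send_rows", "arguments": {"steps": [{"xyz": [13, -45, 0], "roll": 0.142}, {"xyz": [13, -45, 0], "roll": 0.142}, {"xyz": [13, -45, 0], "roll": 0.142}, {"xyz": [13, -45, 0], "roll": 0}, {"xyz": [13, -45, 0], "roll": 0}], "jaw": 0, "newtons": 30}}

```text
time: 0.7
eef_pos: [0.3439, 0.3879, 0.2311]
tool_rot: [-0.0, 1.0, -0.0, 0.0]
wrist_force: [1.0, -0.8, 0.3]
gripper_width: 0.0855
finger_force: 0.0
```

Request:
{"name": "send_rows", "arguments": {"steps": [{"xyz": [20, -45, 0], "roll": 0}, {"xyz": [20, -45, 0], "roll": 0}, {"xyz": [0, 0, 0], "roll": 0}]}}

```text
time: 1.0
eef_pos: [0.3855, 0.2949, 0.2312]
tool_rot: [0.003, 1.0, -0.001, 0.0]
wrist_force: [-0.4, -0.2, 0.2]
gripper_width: 0.085
finger_force: 0.0
```

```bash
sed -i 's/s\["gripper_width"\].round(4)/round(s["gripper_width"],4)/' look.py; python3 look.py w2
```

```text
1.0 [0.3855 0.2949 0.2312] [ 0.006  1.    -0.002] 0.085
```

View pics/w2.png

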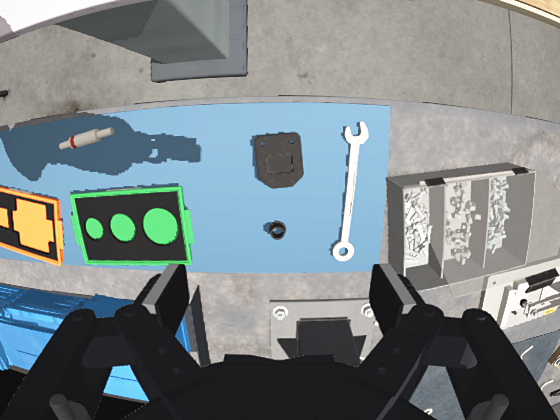

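The wrist view shows the plate at (278,160), the bushing at (277,229), the spanner at (348,195) and the green tray with its pockets at (94,228), (123,227) and (160,226). The orange tray is partly in view at the left. Now measuring.

```bash
cat > m.py <<'E'
import pickle
from h import *
def load(n): return cv2.imread(f"pics/{n}.png"),pickle.load(open(f"pics/{n}.pkl","rb"))
def blobs(mask,mn=60):
    cs,_=cv2.findContours(mask.astype(np.uint8),cv2.RETR_EXTERNAL,cv2.CHAIN_APPROX_NONE)
    return [c[:,0,:].astype(float) for c in cs if cv2.contourArea(c)>mn]
def world(c,z,s): return np.array([at("wrist",u,v,z,s)[:2] for u,v in c])
def rep(lbl,c,z,s):
    w=world(c,z,s)*1000; (r,sz,a)=cv2.minAreaRect(w.astype(np.float32)); (cc,rad)=cv2.minEnclosingCircle(w.astype(np.float32))
    print(lbl,"px",c.mean(0).round(),"rect",np.round(r,1),np.round(sz,1),round(a,1),"circ",np.round(cc,1),round(2*rad,1))
E
python3 - <<'E'
from m import *
im,s=load("w2"); h=cv2.cvtColor(im,cv2.COLOR_BGR2HSV); H,S,V=cv2.split(h)
blk=(V<75)
for c in blobs(blk[120:250,240:310]): rep("plate/bush z.01",c+[240,120],.010,s)
g=(H>50)&(H<80)&(S>110)
for c in blobs(g[175:280,60:200],40): rep("green rim z.016",c+[60,175],.016,s)
gi=g.copy(); 
m=g[175:280,60:200].astype(np.uint8); cs,hi=cv2.findContours(m,cv2.RETR_CCOMP,cv2.CHAIN_APPROX_NONE)
n,l,st,ce=cv2.connectedComponentsWithStats(m)
for i in range(1,n):
    if 40<st[i,4]<3000: rep("pocket z.006",np.argwhere(l==i)[:,::-1]+[60,175.],.006,s)
o=(H>8)&(H<22)&(S>150)
for c in blobs(o[180:270,0:66],40): rep("orange",c+[0,180],.016,s)
print(V[160,278],V[229,270])
E
```

```text
green rim z.016 px [133. 226.] rect [444.6 101.4] [102.1 176.4] 2.3 circ [444.3 101.3] 191.2
pocket z.006 px [136. 226.] rect [448.3  96. ] [104.9 181.3] 2.3 circ [448.   95.8] 196.6Traceback (most recent call last):
  File "<stdin>", line 11, in <module>
  File "m.py", line 9, in rep
    w=world(c,z,s)*1000; (r,sz,a)=cv2.minAreaRect(w.astype(np.float32)); (cc,rad)=cv2.minEnclosingCircle(w.astype(np.float32))
      ~~~~~^^^^^^^
  File "m.py", line 7, in world
    def world(c,z,s): return np.array([at("wrist",u,v,z,s)[:2] for u,v in c])
                                       ~~^^^^^^^^^^^^^^^^^
  File "h.py", line 12, in at
    o,d=ray(n,u,v,s); return o+d*(z-o[2])/d[2]
        ~~~^^^^^^^^^
  File "h.py", line 5, in ray
    c=get_calibration(n)
ValueError: time passes only in moves, steps and waits
```

```bash
sed -i '/^def ray/i C={n:get_calibration(n) for n in("scene","side","wrist")}' h.py; sed -i 's/c=get_calibration(n)$/c=C[n]/' h.py
python3 - <<'E'
from m import *
im,s=load("w2"); h=cv2.cvtColor(im,cv2.COLOR_BGR2HSV); H,S,V=cv2.split(h)
print(h[160,278],h[180,275],h[225,271],h[160,310],h[226,160],h[226,142],h[226,188])
for c in blobs(((S<90)&(V<150))[120:250,240:310]): rep("plate/bush z.01",c+[240,120],.010,s)
d=(V<90)[185:270,70:195]
for lbl,z,m in(("foam",.012,V<90),("green",.006,(H>50)&(H<85)&(S>110))):
  n,l,st,ce=cv2.connectedComponentsWithStats(m[190:262,78:188].astype(np.uint8))
  for i in range(1,n):
    if 40<st[i,4]: rep(lbl,np.argwhere(l==i)[:,::-1]+[78.,190],z,s)
E
```

```text
[17 21 84] [15 19 82] [15 36 56] [101  87 226] [ 67 140 237] [65 41 37] [ 68 138 238]
plate/bush z.01 px [277. 230.] rect [447.7 291.8] [19.1 22.9] 89.7 circ [447.7 291.8] 23.4
plate/bush z.01 px [279. 158.] rect [364.6 294.5] [62.3 52.1] 5.7 circ [362.1 294.3] 70.4
foam px [129. 227.] rect [445.8  99.7] [ 89.4 150.5] 2.4 circ [446. 100.] 172.8
green px [137. 220.] rect [445.5  95.8] [100.2 175.8] 2.6 circ [448.1  96. ] 192.6
green px [160. 226.] rect [444.8 144.4] [48.6 48.3] 89.7 circ [444.5 144.4] 50.3
green px [122. 227.] rect [446.7  89. ] [40.3 36.3] 43.3 circ [446.5  89.3] 40.5
green px [ 94. 228.] rect [449.   42.2] [28.4 31.2] 78.2 circ [448.7  42.6] 32.0
```

Request:
{"name": "send_rows", "arguments": {"steps": [{"xyz": [16, -1, -40], "roll": 0}, {"xyz": [16, -1, -40], "roll": 0}, {"xyz": [16, -1, -40], "roll": 0}, {"xyz": [14, 0, -40], "roll": 0}, {"xyz": [0, 0, -20], "roll": 0}], "jaw": 0.45}}

```text
time: 1.55
eef_pos: [0.4448, 0.297, 0.0475]
tool_rot: [-0.0, 1.0, -0.001, -0.002]
wrist_force: [-0.4, 0.7, -1.0]
gripper_width: 0.0469
finger_force: 0.0
```

Request:
{"name": "send_rows", "arguments": {"steps": [{"xyz": [0, 0, -15], "roll": 0}, {"xyz": [0, 0, -15], "roll": 0}, {"xyz": [0, 0, -10], "roll": 0}, {"xyz": [0, 0, 0], "roll": 0}]}}

```text
time: 1.95
eef_pos: [0.4448, 0.2967, 0.0103]
tool_rot: [-0.0, 1.0, -0.0, -0.001]
wrist_force: [0.4, 0.1, -0.0]
gripper_width: 0.0472
finger_force: 0.0
```

Request:
{"name": "send_rows", "arguments": {"steps": [{"xyz": [2, -4, -2], "roll": 0}, {"xyz": [0, 0, 0], "roll": 0}]}}

```text
time: 2.15
eef_pos: [0.4487, 0.2928, 0.0102]
tool_rot: [-0.0, 1.0, 0.0, 0.001]
wrist_force: [0.1, 0.4, -0.1]
gripper_width: 0.0471
finger_force: 0.0
```

Request:
{"name": "send_rows", "arguments": {"steps": [{"xyz": [0, 0, 0], "roll": 0}, {"xyz": [0, 0, 0], "roll": 0}, {"xyz": [0, 0, 0], "roll": 0}, {"xyz": [0, 0, 0], "roll": 0}, {"xyz": [0, 0, 0], "roll": 0}], "jaw": 1, "newtons": 25}}

```text
time: 2.65
eef_pos: [0.4484, 0.293, 0.0101]
tool_rot: [-0.0, 1.0, 0.0, 0.001]
wrist_force: [-0.3, -1.3, 5.0]
gripper_width: 0.0159
finger_force: 24.7
```

Request:
{"name": "send_rows", "arguments": {"steps": [{"xyz": [0, 0, 20], "roll": 0}, {"xyz": [0, 0, 30], "roll": 0}, {"xyz": [0, -44, 0], "roll": 0}, {"xyz": [0, -44, 0], "roll": 0}, {"xyz": [0, -44, 0], "roll": 0}]}}

```text
time: 3.15
eef_pos: [0.4476, 0.1598, 0.0595]
tool_rot: [-0.001, 1.0, 0.0, 0.0]
wrist_force: [0.6, -0.5, -0.1]
gripper_width: 0.0158
finger_force: 24.3
```

Request:
{"name": "send_rows", "arguments": {"steps": [{"xyz": [0, -44, 0], "roll": 0}, {"xyz": [-2, -28, 0], "roll": 0}, {"xyz": [0, 0, 0], "roll": 0}, {"xyz": [0, 0, -20], "roll": 0}, {"xyz": [0, 0, 0], "roll": 0}]}}

```text
time: 3.65
eef_pos: [0.4438, 0.0888, 0.0374]
tool_rot: [0.0, 1.0, -0.0, -0.002]
wrist_force: [-0.4, -0.1, -0.4]
gripper_width: 0.0159
finger_force: 24.3
```

Request:
{"name": "send_rows", "arguments": {"steps": [{"xyz": [2, 0, -10], "roll": 0}, {"xyz": [0, 0, -8], "roll": 0}, {"xyz": [0, 0, -4], "roll": 0}, {"xyz": [0, 0, 0], "roll": 0}]}}

```text
time: 4.05
eef_pos: [0.4471, 0.089, 0.0165]
tool_rot: [-0.0, 1.0, -0.0, -0.001]
wrist_force: [0.6, -0.2, 0.1]
gripper_width: 0.0161
finger_force: 24.3
```

Request:
{"name": "send_rows", "arguments": {"steps": [{"xyz": [0, 0, -2], "roll": 0}, {"xyz": [0, 0, 0], "roll": 0}]}}

```text
time: 4.25
eef_pos: [0.4479, 0.0888, 0.0153]
tool_rot: [-0.0, 1.0, 0.0, 0.0]
wrist_force: [-1.4, 1.4, 1.1]
gripper_width: 0.0157
finger_force: 24.3
```

Request:
{"name": "send_rows", "arguments": {"steps": [{"xyz": [0, 0, 0], "roll": 0}, {"xyz": [0, 0, 0], "roll": 0}, {"xyz": [0, 0, 15], "roll": 0}, {"xyz": [0, 0, 30], "roll": 0}, {"xyz": [0, 0, 50], "roll": 0}], "jaw": 0.6}}

```text
time: 4.75
eef_pos: [0.4446, 0.0882, 0.1083]
tool_rot: [-0.0, 1.0, -0.001, -0.004]
wrist_force: [1.3, 1.0, -0.9]
gripper_width: 0.0342
finger_force: 0.0
```

Request:
{"name": "send_rows", "arguments": {"steps": [{"xyz": [0, -30, 50], "roll": 0}, {"xyz": [0, -45, 50], "roll": 0}, {"xyz": [0, -45, 15], "roll": 0}, {"xyz": [0, -45, 0], "roll": 0}, {"xyz": [0, -45, 0], "roll": 0}]}}

```text
time: 5.25
eef_pos: [0.4483, -0.1072, 0.2071]
tool_rot: [-0.0, 1.0, -0.0, 0.002]
wrist_force: [0.7, -0.6, -0.5]
gripper_width: 0.0343
finger_force: 0.0
```

Request:
{"name": "send_rows", "arguments": {"steps": [{"xyz": [-10, -45, 0], "roll": 0}, {"xyz": [-10, -45, 0], "roll": 0}, {"xyz": [0, 0, 0], "roll": 0}]}}

```text
time: 5.55
eef_pos: [0.4267, -0.2003, 0.2058]
tool_rot: [0.003, 1.0, -0.001, 0.0]
wrist_force: [-0.2, 0.4, -0.2]
gripper_width: 0.0341
finger_force: 0.0
```

```bash
python3 look.py w3
```

```text
5.55 [ 0.4267 -0.2003  0.2058] [ 0.006  1.    -0.003] 0.0341
```

View pics/w3.png

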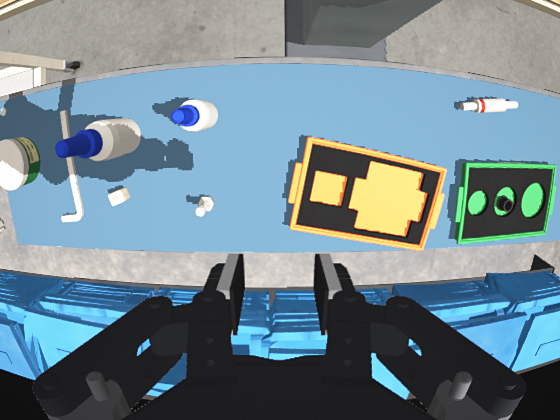

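The wrist view shows the bushing in its pocket (505,203), the orange tray (368,193) turned by about 14°, the bolt (205,206), the block (119,195), the small bottle (200,114) and the large bottle (115,137). Measuring these.

```bash
python3 - <<'E'
from m import *
im,s=load("w3"); h=cv2.cvtColor(im,cv2.COLOR_BGR2HSV); H,S,V=cv2.split(h)
def comps(lbl,m,x0,y0,x1,y1,z,mn=30):
  n,l,st,ce=cv2.connectedComponentsWithStats(m[y0:y1,x0:x1].astype(np.uint8))
  for i in range(1,n):
    if st[i,4]>mn: rep(lbl,np.argwhere(l==i)[:,::-1]+[float(x0),y0],z,s)
comps("orange",(H>8)&(H<25)&(S>120),285,130,450,252,.006)
comps("foam",V<70,285,130,450,252,.012,500)
light=(S<70)&(V>110)
comps("bolt",light,185,185,225,225,.006,20)
comps("block",light,100,180,140,210,.013,20)
comps("bottle",light|((H>105)&(H<125)&(S>170)),165,90,222,140,.03,20)
comps("bushing",V<70,490,185,525,222,.01,20)
print(h[199,209],h[210,201],h[195,119],h[114,207])
cv2.imwrite("pics/w3c.png",cv2.resize(im[80:240,90:240],None,fx=4,fy=3.7,interpolation=2)[:600])
E
```

```text
orange px [330. 170.] rect [ 403.3 -114.5] [ 89.7 194. ] 22.1 circ [442.8 -98.5] 194.0
orange px [383. 200.] rect [445.  -96.3] [164.8 101.7] 79.3 circ [443.2 -97.1] 189.1
orange px [416. 202.] rect [446.7 -45.5] [84.2 35.6] 9.2 circ [449.1 -60.2] 84.3
orange px [338. 187.] rect [ 432.7 -147.3] [35.8 34. ] 79.6 circ [ 432.5 -147. ] 47.0
orange px [365. 224.] rect [ 476.3 -101. ] [60.1 18.1] 55.2 circ [470.6 -97.1] 60.3
foam px [354. 193.] rect [ 441.3 -100.3] [149.9  87.9] 79.4 circ [ 441.5 -100.5] 171.7
bolt px [204. 205.] rect [ 452.6 -284. ] [17.5 27.6] 63.6 circ [ 451.6 -285.8] 28.3
block px [119. 196.] rect [ 437.5 -386.9] [16.4 29.5] 19.0 circ [ 437.4 -387. ] 31.8
bottle px [195. 115.] rect [ 351.5 -284.5] [47.6 32.1] 87.3 circ [ 351.7 -284.4] 48.1
bushing px [507. 204.] rect [449.3  97.1] [50.5 72.5] 1.6 circ [449.3  97.1] 88.4
[  0   0 255] [ 23   4 253] [ 30   1 255] [ 23   4 254]
```

View pics/w3c.png

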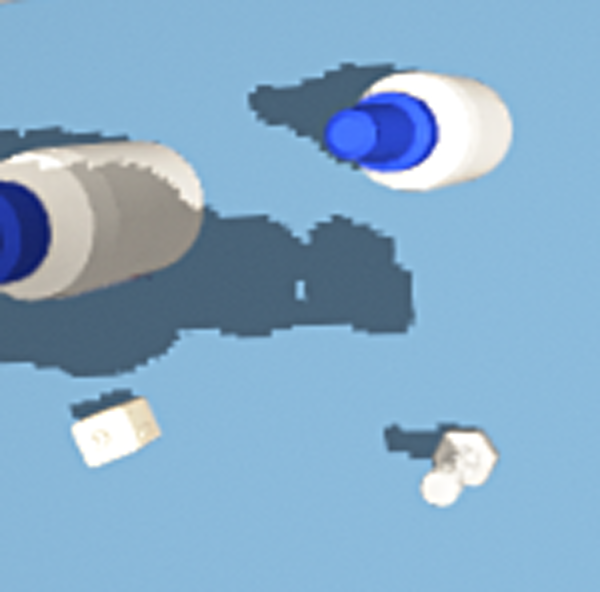

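Crop: the bolt head is at about px (207,204) with its shank end at (200,212). The block is at about (119,195) with its right side face visible. The small bottle's body runs to (213,110) at its base.

```bash
python3 - <<'E'
from m import *
im,s=load("w3")
P=lambda u,v,z:print(u,v,z,(at("wrist",u,v,z,s)*1000).round(1))
f=lambda x,y:(90+x/4,80+y/3.7)
P(*f(468,458),.007);P(*f(440,487),.038)
print("block top face corners z.023, base")
for p in[(72,424),(133,399),(146,440),(93,467)]:P(*f(*p),.022)
for p in[(155,399),(161,436)]:P(*f(*p),.002)
print("bottle: base right edge, cap tip, shoulder")
P(*f(511,132),.002);P(*f(352,134),.098);P(*f(415,130),.066)
E
```

```text
207.0 203.78378378378378 0.007 [ 449.3 -280.7    7. ]
200.0 211.6216216216216 0.038 [ 448.7 -281.3   38. ]
block top face corners z.023, base
108.0 194.59459459459458 0.022 [ 433.  -395.7   22. ]
123.25 187.83783783783784 0.022 [ 425.7 -374.1   22. ]
126.5 198.9189189189189 0.022 [ 438.5 -371.7   22. ]
113.25 206.2162162162162 0.022 [ 446.9 -390.7   22. ]
128.75 187.83783783783784 0.002 [ 430.3 -377.3    2. ]
130.25 197.83783783783784 0.002 [ 442.5 -376.9    2. ]
bottle: base right edge, cap tip, shoulder
217.75 115.67567567567568 0.002 [ 353.5 -265.3    2. ]
178.0 116.21621621621622 0.098 [ 352.1 -279.2   98. ]
193.75 115.13513513513513 0.066 [ 351.9 -274.7   66. ]
```

Request:
{"name": "send_rows", "arguments": {"steps": [{"xyz": [7, -27, -30], "roll": 0}, {"xyz": [7, -27, -30], "roll": 0}, {"xyz": [8, -27, -30], "roll": 0}, {"xyz": [0, 0, -30], "roll": 0}, {"xyz": [0, 0, 0], "roll": 0}]}}

```text
time: 6.1
eef_pos: [0.4468, -0.2734, 0.0807]
tool_rot: [-0.0, 1.0, 0.003, -0.004]
wrist_force: [-1.1, 1.0, -0.4]
gripper_width: 0.0344
finger_force: 0.0
```

```bash
python3 - <<'E'
from m import *
im,s=load("w3")
for u,v,z in[(141,133,.002),(138,120,.002),(120,153,.03)]:print((at("wrist",u,v,z,s)*1000).round(1))
print("side base/top big")
S=lambda x,y:(180+x/3.3,170+y/3.3)
print(at("side",*S(413,375),.002),at("side",*S(470,375),.002),at("side",*S(440,395),.002))
o,d=ray("side",*S(445,222)); 
for y in(-.36,-.37,-.38,-.39): t=(y-o[1])/d[1]; print(o+d*t)
E
```

```text
[ 367.4 -355.2    2. ]
[ 352.4 -358.1    2. ]
[ 385.7 -369.5   30. ]
side base/top big
[ 0.35799917 -0.35669926  0.002     ] [ 0.39489329 -0.37451667  0.002     ] [ 0.36086593 -0.39028769  0.002     ]
[ 0.37837528 -0.36        0.11944233]
[ 0.37234519 -0.37        0.12454801]
[ 0.36631511 -0.38        0.1296537 ]
[ 0.36028502 -0.39        0.13475938]
```

Request:
{"name": "send_rows", "arguments": {"steps": [{"xyz": [2, -7, -20], "roll": 0}, {"xyz": [0, 0, 0], "roll": 0}, {"xyz": [0, 0, 0], "roll": 0}]}}

```text
time: 6.4
eef_pos: [0.4523, -0.2826, 0.0664]
tool_rot: [-0.001, 1.0, 0.0, 0.0]
wrist_force: [0.2, -0.2, 0.4]
gripper_width: 0.0342
finger_force: 0.0
```

```bash
python3 look.py w4; python3 - <<'E'
from m import *
im,s=load("w4"); h=cv2.cvtColor(im,cv2.COLOR_BGR2HSV); H,S,V=cv2.split(h)
cv2.imwrite("pics/w4c.png",cv2.resize(im[120:330,180:380],None,fx=2.8,fy=2.8))
E
```

```text
6.4 [ 0.4523 -0.2826  0.0664] [-0.001  1.     0.   ] 0.0342
```

View pics/w4c.png

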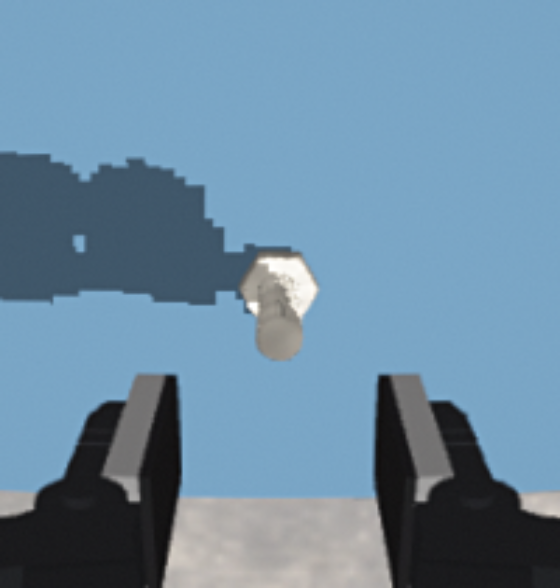

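The bolt stands centred between the pads: head at px (280,222), shank end at (280,241).

```bash
python3 - <<'E'
from m import *
im,s=load("w4")
for u,v,z in[(280.4,221.8,.008),(280,240.7,.038)]:print((at("wrist",u,v,z,s)*1000).round(1))
E
```

```text
[ 447.7 -281.7    8. ]
[ 448.7 -282.1   38. ]
```

Request:
{"name": "send_rows", "arguments": {"steps": [{"xyz": [-3, 0, -20], "roll": 0}, {"xyz": [0, 0, -20], "roll": 0}, {"xyz": [0, 0, -12], "roll": 0}, {"xyz": [0, 0, 0], "roll": 0}]}}

```text
time: 6.85
eef_pos: [0.448, -0.2824, 0.0126]
tool_rot: [-0.0, 1.0, 0.001, -0.001]
wrist_force: [0.1, -0.2, 0.0]
gripper_width: 0.0337
finger_force: 0.0
```

Request:
{"name": "send_rows", "arguments": {"steps": [{"xyz": [0, 0, 0], "roll": 0}, {"xyz": [0, 0, 0], "roll": 0}, {"xyz": [0, 0, 0], "roll": 0}, {"xyz": [0, 0, 0], "roll": 0}], "jaw": 1}}

```text
time: 7.25
eef_pos: [0.4496, -0.284, 0.0144]
tool_rot: [-0.0, 1.0, -0.001, 0.001]
wrist_force: [-0.9, 0.4, 2.6]
gripper_width: 0.0134
finger_force: 24.5
```

Request:
{"name": "send_rows", "arguments": {"steps": [{"xyz": [0, 0, 30], "roll": 0}, {"xyz": [0, 10, 30], "roll": 0}, {"xyz": [0, 40, 0], "roll": 0}, {"xyz": [0, 40, 0], "roll": 0}, {"xyz": [0, 40, 0], "roll": 0}]}}

```text
time: 7.75
eef_pos: [0.449, -0.1526, 0.0741]
tool_rot: [0.001, 1.0, -0.0, 0.001]
wrist_force: [0.6, 0.4, -0.5]
gripper_width: 0.0137
finger_force: 24.3
```

Request:
{"name": "send_rows", "arguments": {"steps": [{"xyz": [0, 40, 0], "roll": 0}, {"xyz": [0, 40, 0], "roll": 0}, {"xyz": [0, 40, 0], "roll": 0}, {"xyz": [0, 40, 0], "roll": 0}, {"xyz": [0, 0, 0], "roll": 0}]}}

```text
time: 8.25
eef_pos: [0.4485, 0.0102, 0.0736]
tool_rot: [-0.002, 1.0, 0.001, 0.0]
wrist_force: [0.2, -0.2, -0.3]
gripper_width: 0.0135
finger_force: 24.3
```

Request:
{"name": "send_rows", "arguments": {"steps": [{"xyz": [0, 32, -10], "roll": 0}, {"xyz": [0, 0, -20], "roll": 0}, {"xyz": [0, 0, -14], "roll": 0}, {"xyz": [0, 0, 0], "roll": 0}, {"xyz": [0, 0, 0], "roll": 0}]}}

```text
time: 8.75
eef_pos: [0.4488, 0.038, 0.0294]
tool_rot: [0.0, 1.0, -0.0, -0.0]
wrist_force: [0.2, 0.3, -0.1]
gripper_width: 0.0133
finger_force: 24.4
```

Request:
{"name": "send_rows", "arguments": {"steps": [{"xyz": [0, 2, -6], "roll": 0}, {"xyz": [0, 0, -3], "roll": 0}, {"xyz": [0, 0, 0], "roll": 0}]}}

```text
time: 9.05
eef_pos: [0.4488, 0.0404, 0.0203]
tool_rot: [0.0, 1.0, -0.0, -0.0]
wrist_force: [0.9, -0.0, -0.4]
gripper_width: 0.0133
finger_force: 24.4
```

Request:
{"name": "send_rows", "arguments": {"steps": [{"xyz": [0, 1, -2], "roll": 0}, {"xyz": [0, 0, 0], "roll": 0}]}}

```text
time: 9.25
eef_pos: [0.4491, 0.0416, 0.0185]
tool_rot: [-0.0, 1.0, -0.0, 0.0]
wrist_force: [-0.2, 0.1, 0.2]
gripper_width: 0.0133
finger_force: 24.4
```

Request:
{"name": "send_rows", "arguments": {"steps": [{"xyz": [0, 0, 0], "roll": 0}, {"xyz": [0, 0, 0], "roll": 0}, {"xyz": [0, 0, 30], "roll": 0}, {"xyz": [0, 0, 40], "roll": 0}, {"xyz": [0, -20, 40], "roll": -0.141}], "jaw": 0.75}}

```text
time: 9.75
eef_pos: [0.448, 0.0226, 0.129]
tool_rot: [0.071, 0.998, 0.0, -0.001]
wrist_force: [0.9, -0.5, -0.3]
gripper_width: 0.0209
finger_force: 0.0
```

Request:
{"name": "send_rows", "arguments": {"steps": [{"xyz": [0, -45, 40], "roll": -0.141}, {"xyz": [0, -45, 20], "roll": -0.141}, {"xyz": [0, -45, 0], "roll": -0.141}, {"xyz": [0, -45, 0], "roll": -0.141}, {"xyz": [0, -45, 0], "roll": -0.141}], "jaw": 0.6}}

```text
time: 10.25
eef_pos: [0.4487, -0.1976, 0.1822]
tool_rot: [0.413, 0.911, 0.0, 0.001]
wrist_force: [0.3, 0.0, 0.3]
gripper_width: 0.0344
finger_force: 0.0
```

Request:
{"name": "send_rows", "arguments": {"steps": [{"xyz": [0, -45, 0], "roll": -0.141}, {"xyz": [-5, -45, 0], "roll": -0.141}, {"xyz": [-5, -45, 0], "roll": -0.141}, {"xyz": [0, 0, 0], "roll": 0}]}}

```text
time: 10.65
eef_pos: [0.4381, -0.3359, 0.1818]
tool_rot: [0.596, 0.803, -0.001, 0.001]
wrist_force: [0.9, -0.2, -0.2]
gripper_width: 0.0341
finger_force: 0.0
```

```bash
python3 look.py w5; python3 - <<'E'
from m import *
im,s=load("w5"); cv2.imwrite("pics/w5.png",im)
E
```

```text
10.65 [ 0.4381 -0.3359  0.1818] [ 0.957  0.291 -0.   ] 0.0341
```

View pics/w5.png

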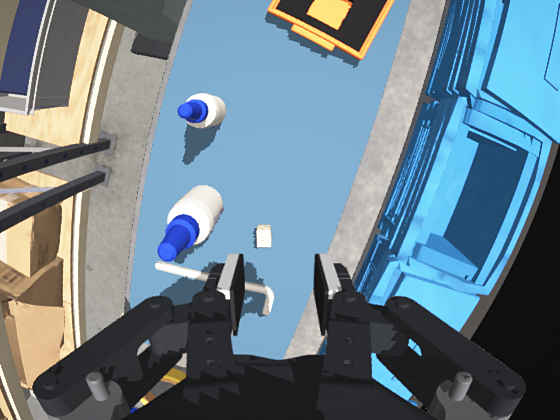

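The wrist view shows the block at (263,236), squared up to the jaws. The hex key's bend is at (270,300) and the large bottle is at (195,215).

```bash
python3 - <<'E'
from m import *
im,s=load("w5"); h=cv2.cvtColor(im,cv2.COLOR_BGR2HSV); H,S,V=cv2.split(h)
m=(S<75)&(V>100)
for c in blobs(m[220:252,248:280],15): c=c+[248,220]; rep("block top z.022",c,.022,s); rep("z.012",c,.012,s); print(c.min(0),c.max(0))
m=((S<60)&(V>120))
for c in blobs(m[270:320,240:285],15): c=c+[240,270]; w=world(c,.007,s)*1000; print("hex",w.min(0),w.max(0))
for y in range(222,250,2): print(y,[int(v) for v in V[y,254:274]])
E
```

```text
block top z.022 px [263. 236.] rect [ 437.  -383.9] [15.2 24.9] 16.4 circ [ 436.5 -384. ] 27.7
z.012 px [263. 236.] rect [ 437.6 -387.9] [15.7 25.7] 16.4 circ [ 437.1 -388. ] 28.6
[256. 224.] [271. 247.]
hex [ 433.25112911 -486.72238594] [ 471.39113777 -446.36018141]
222 [210, 210, 210, 210, 211, 211, 211, 211, 210, 211, 211, 211, 210, 210, 211, 210, 210, 210, 210, 211]
224 [210, 211, 212, 210, 210, 210, 200, 201, 204, 205, 205, 204, 205, 204, 205, 204, 209, 211, 210, 210]
226 [213, 215, 212, 190, 238, 239, 238, 237, 236, 236, 234, 226, 227, 228, 231, 240, 179, 203, 211, 210]
228 [151, 116, 120, 226, 241, 237, 237, 236, 233, 234, 239, 255, 255, 248, 237, 244, 183, 204, 210, 211]
230 [146, 105, 177, 255, 255, 255, 255, 255, 255, 255, 255, 255, 255, 255, 255, 255, 236, 200, 210, 210]
232 [106, 108, 220, 255, 255, 255, 255, 255, 255, 255, 255, 255, 255, 255, 255, 255, 246, 197, 210, 210]
234 [150, 105, 174, 255, 255, 255, 255, 255, 255, 255, 255, 255, 255, 255, 255, 255, 251, 198, 209, 211]
236 [108, 101, 160, 255, 255, 255, 255, 255, 255, 255, 255, 255, 255, 255, 255, 255, 255, 193, 205, 209]
238 [208, 142, 133, 255, 255, 255, 255, 248, 255, 255, 255, 250, 255, 255, 255, 255, 255, 190, 203, 210]
240 [149, 103, 122, 255, 255, 255, 255, 248, 227, 251, 254, 255, 255, 255, 255, 255, 255, 206, 203, 210]
242 [109, 102, 111, 255, 255, 255, 255, 255, 255, 255, 254, 255, 255, 255, 255, 255, 255, 204, 209, 210]
244 [155, 105, 122, 255, 255, 255, 255, 255, 255, 255, 255, 255, 255, 255, 255, 255, 255, 212, 209, 209]
246 [147, 103, 119, 255, 255, 255, 255, 255, 255, 255, 255, 255, 255, 255, 255, 255, 250, 211, 210, 210]
248 [211, 167, 141, 192, 207, 206, 206, 206, 205, 207, 208, 205, 203, 208, 208, 208, 209, 209, 209, 210]
```

Request:
{"name": "send_rows", "arguments": {"steps": [{"xyz": [0, -25, -10], "roll": 0}, {"xyz": [0, -25, -30], "roll": 0}, {"xyz": [0, 0, -30], "roll": 0}, {"xyz": [0, 0, -30], "roll": 0}, {"xyz": [0, 0, -25], "roll": 0}]}}

```text
time: 11.2
eef_pos: [0.4384, -0.3789, 0.0547]
tool_rot: [0.592, 0.806, 0.0, -0.001]
wrist_force: [-0.2, 0.3, -0.4]
gripper_width: 0.034
finger_force: 0.0
```

Request:
{"name": "send_rows", "arguments": {"steps": [{"xyz": [0, 0, -15], "roll": 0}, {"xyz": [0, 0, 0], "roll": 0}, {"xyz": [0, 0, 0], "roll": 0}]}}

```text
time: 11.5
eef_pos: [0.4394, -0.3805, 0.0421]
tool_rot: [0.592, 0.806, 0.0, 0.0]
wrist_force: [-0.1, -0.2, 0.3]
gripper_width: 0.0342
finger_force: 0.0
```

Request:
{"name": "send_rows", "arguments": {"steps": [{"xyz": [-1, -5, -10], "roll": 0}, {"xyz": [0, 0, -12], "roll": 0}, {"xyz": [0, 0, -9], "roll": 0}, {"xyz": [0, 0, 0], "roll": 0}, {"xyz": [0, 0, 0], "roll": 0}]}}

```text
time: 12.0
eef_pos: [0.4374, -0.3855, 0.0099]
tool_rot: [0.593, 0.805, 0.0, -0.001]
wrist_force: [-0.5, 0.1, -0.7]
gripper_width: 0.0344
finger_force: 0.0
```

Request:
{"name": "send_rows", "arguments": {"steps": [{"xyz": [0, 0, 0], "roll": 0}, {"xyz": [0, 0, 0], "roll": 0}, {"xyz": [0, 0, 0], "roll": 0}, {"xyz": [0, 0, 0], "roll": 0}], "jaw": 1}}

```text
time: 12.4
eef_pos: [0.4381, -0.386, 0.011]
tool_rot: [0.593, 0.805, -0.0, 0.0]
wrist_force: [0.1, 0.4, 1.5]
gripper_width: 0.013
finger_force: 26.9
```

Request:
{"name": "send_rows", "arguments": {"steps": [{"xyz": [0, 0, 30], "roll": 0}, {"xyz": [0, 0, 30], "roll": 0}, {"xyz": [-1, 40, 0], "roll": -0.12}, {"xyz": [-1, 40, 0], "roll": -0.12}, {"xyz": [-1, 40, 0], "roll": -0.12}]}}

```text
time: 12.9
eef_pos: [0.4347, -0.2649, 0.071]
tool_rot: [0.729, 0.684, 0.0, 0.0]
wrist_force: [0.5, 0.2, -0.2]
gripper_width: 0.013
finger_force: 26.7
```

Request:
{"name": "send_rows", "arguments": {"steps": [{"xyz": [-1, 40, 0], "roll": -0.12}, {"xyz": [-1, 40, 0], "roll": 0}, {"xyz": [0, 30, 0], "roll": 0}, {"xyz": [0, 0, 0], "roll": 0}, {"xyz": [0, 0, 0], "roll": 0}]}}

```text
time: 13.4
eef_pos: [0.4329, -0.1554, 0.0707]
tool_rot: [0.767, 0.642, 0.0, 0.0]
wrist_force: [-0.2, -0.8, -0.1]
gripper_width: 0.0132
finger_force: 26.7
```

Request:
{"name": "send_rows", "arguments": {"steps": [{"xyz": [0, 8, -15], "roll": 0}, {"xyz": [0, 0, -20], "roll": 0}, {"xyz": [0, 0, -10], "roll": 0}, {"xyz": [0, 0, -7], "roll": 0}, {"xyz": [0, 0, 0], "roll": 0}]}}

```text
time: 13.9
eef_pos: [0.4322, -0.1482, 0.0177]
tool_rot: [0.767, 0.641, -0.0, -0.001]
wrist_force: [0.7, 0.5, 0.1]
gripper_width: 0.0129
finger_force: 26.7
```

Request:
{"name": "send_rows", "arguments": {"steps": [{"xyz": [0, 1, -2], "roll": 0}, {"xyz": [0, 0, 0], "roll": 0}]}}

```text
time: 14.1
eef_pos: [0.4333, -0.1471, 0.017]
tool_rot: [0.767, 0.641, 0.0, 0.0]
wrist_force: [0.0, -0.6, -0.8]
gripper_width: 0.0128
finger_force: 26.7
```

Request:
{"name": "send_rows", "arguments": {"steps": [{"xyz": [0, 0, 0], "roll": 0}, {"xyz": [0, 0, 0], "roll": 0}, {"xyz": [0, 0, 30], "roll": 0}, {"xyz": [0, 0, 45], "roll": 0}, {"xyz": [0, 0, 45], "roll": 0}], "jaw": 0.65}}

```text
time: 14.6
eef_pos: [0.4319, -0.1464, 0.1374]
tool_rot: [0.767, 0.642, -0.0, -0.001]
wrist_force: [1.5, 0.2, 0.0]
gripper_width: 0.0297
finger_force: 0.0
```

Request:
{"name": "send_rows", "arguments": {"steps": [{"xyz": [-15, -25, 30], "roll": 0}, {"xyz": [-16, -25, 20], "roll": 0}, {"xyz": [-16, -25, 0], "roll": 0}, {"xyz": [-16, -25, 0], "roll": 0}, {"xyz": [0, 0, 0], "roll": 0}], "jaw": 0.3}}

```text
time: 15.1
eef_pos: [0.3686, -0.2491, 0.1873]
tool_rot: [0.768, 0.64, -0.0, 0.001]
wrist_force: [-0.1, 0.4, 0.1]
gripper_width: 0.0596
finger_force: 0.0
```

```bash
python3 look.py w6
```

```text
15.1 [ 0.3686 -0.2491  0.1873] [ 0.984 -0.18   0.001] 0.0596
```

View pics/w6.png

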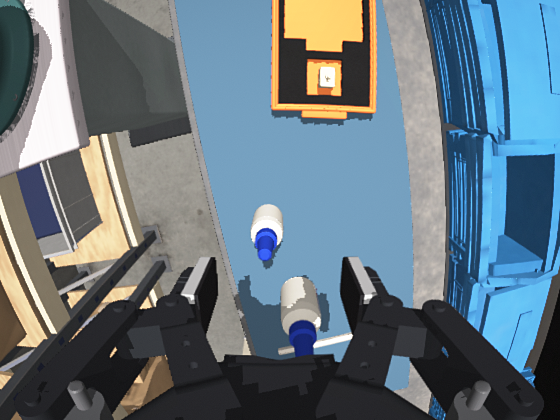

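The block sits in its pocket (327,77). The small bottle has its base edge at (268,206) and cap tip at (265,256). The large bottle is at (298,305).

```bash
python3 - <<'E'
from m import *
im,s=load("w6")
for u,v,z in[(265,256,.098),(267.5,206,.002),(251,225,.05),(283,225,.05),(267,230,.066)]:print(z,(at("wrist",u,v,z,s)*1000).round(1))
h=cv2.cvtColor(im,cv2.COLOR_BGR2HSV); m=(h[:,:,1]<60)&(h[:,:,2]>130)
for v in range(206,250,4): r=np.flatnonzero(m[v,235:300])+235; print(v,r.min() if len(r) else 0,r.max() if len(r) else 0)
E
```

```text
0.098 [ 352.3 -281.3   98. ]
0.002 [ 353.6 -268.7    2. ]
0.05 [ 339.5 -270.2   50. ]
0.05 [ 368.3 -275.4   50. ]
0.066 [ 354.7 -271.8   66. ]
206 260 276
210 256 280
214 254 282
218 253 282
222 252 282
226 251 282
230 250 283
234 250 282
238 251 281
242 253 280
246 0 0
```

Request:
{"name": "send_rows", "arguments": {"steps": [{"xyz": [-8, -17, 0], "roll": 0}, {"xyz": [-8, -16, 0], "roll": 0}, {"xyz": [0, 0, -20], "roll": 0}, {"xyz": [0, 0, 0], "roll": 0}, {"xyz": [0, 0, 0], "roll": 0}]}}

```text
time: 15.65
eef_pos: [0.3538, -0.2788, 0.1661]
tool_rot: [0.767, 0.642, 0.0, -0.001]
wrist_force: [-0.4, -0.2, 0.0]
gripper_width: 0.0596
finger_force: 0.0
```

Request:
{"name": "send_rows", "arguments": {"steps": [{"xyz": [0, -3, -30], "roll": 0}, {"xyz": [0, 0, -30], "roll": 0}, {"xyz": [0, 0, -30], "roll": 0}, {"xyz": [0, 0, -25], "roll": 0}, {"xyz": [0, 0, -13], "roll": 0}]}}

```text
time: 16.15
eef_pos: [0.3534, -0.2815, 0.0371]
tool_rot: [0.767, 0.642, -0.0, -0.001]
wrist_force: [-0.0, -0.1, 0.4]
gripper_width: 0.0597
finger_force: 0.0
```

Request:
{"name": "send_rows", "arguments": {"steps": [{"xyz": [0, 0, 0], "roll": 0}, {"xyz": [0, 0, 0], "roll": 0}, {"xyz": [0, 0, 0], "roll": 0}, {"xyz": [0, 0, 0], "roll": 0}], "jaw": 1, "newtons": 25}}

```text
time: 16.55
eef_pos: [0.3548, -0.2837, 0.0399]
tool_rot: [0.767, 0.641, 0.0, 0.001]
wrist_force: [-0.4, -0.4, -0.7]
gripper_width: 0.0304
finger_force: 24.8
```

Request:
{"name": "send_rows", "arguments": {"steps": [{"xyz": [0, 0, 30], "roll": 0}, {"xyz": [0, 0, 40], "roll": 0}, {"xyz": [8, 38, 0], "roll": 0}, {"xyz": [8, 38, 0], "roll": 0}, {"xyz": [8, 38, 0], "roll": 0}]}}

```text
time: 17.05
eef_pos: [0.3787, -0.1684, 0.1101]
tool_rot: [0.768, 0.641, 0.001, 0.001]
wrist_force: [1.1, 1.0, -1.6]
gripper_width: 0.0304
finger_force: 25.0
```

Request:
{"name": "send_rows", "arguments": {"steps": [{"xyz": [8, 38, 0], "roll": 0}, {"xyz": [8, 38, 0], "roll": 0}, {"xyz": [8, 38, 0], "roll": 0}, {"xyz": [8, 38, 0], "roll": 0}, {"xyz": [8, 38, 0], "roll": 0}]}}

```text
time: 17.55
eef_pos: [0.4185, 0.0227, 0.1096]
tool_rot: [0.767, 0.641, 0.001, 0.001]
wrist_force: [0.4, -0.4, -0.6]
gripper_width: 0.0304
finger_force: 25.0
```

Request:
{"name": "send_rows", "arguments": {"steps": [{"xyz": [8, 38, 0], "roll": 0}, {"xyz": [8, 38, 0], "roll": 0}, {"xyz": [8, 38, 0], "roll": 0}, {"xyz": [0, 0, 0], "roll": 0}, {"xyz": [0, 0, 0], "roll": 0}]}}

```text
time: 18.05
eef_pos: [0.442, 0.1358, 0.1092]
tool_rot: [0.766, 0.642, 0.0, 0.0]
wrist_force: [0.5, -0.0, -0.8]
gripper_width: 0.0304
finger_force: 24.9
```

Request:
{"name": "send_rows", "arguments": {"steps": [{"xyz": [2, 8, -10], "roll": 0}, {"xyz": [0, 0, -20], "roll": 0}, {"xyz": [0, 0, -20], "roll": 0}, {"xyz": [0, 0, -10], "roll": 0}, {"xyz": [0, 0, 0], "roll": 0}]}}

```text
time: 18.55
eef_pos: [0.4419, 0.1419, 0.0465]
tool_rot: [0.768, 0.641, -0.002, -0.001]
wrist_force: [-0.1, 0.8, -1.0]
gripper_width: 0.0302
finger_force: 25.0
```

Request:
{"name": "send_rows", "arguments": {"steps": [{"xyz": [0, 0, -3], "roll": 0}, {"xyz": [0, 0, 0], "roll": 0}]}}

```text
time: 18.75
eef_pos: [0.4444, 0.143, 0.046]
tool_rot: [0.767, 0.641, 0.0, 0.0]
wrist_force: [-0.5, -0.2, 0.3]
gripper_width: 0.0304
finger_force: 25.0
```

Request:
{"name": "send_rows", "arguments": {"steps": [{"xyz": [0, 0, -2], "roll": 0}, {"xyz": [0, 0, 0], "roll": 0}]}}

```text
time: 18.95
eef_pos: [0.4442, 0.1433, 0.044]
tool_rot: [0.767, 0.641, 0.0, 0.0]
wrist_force: [-0.4, -0.7, -1.3]
gripper_width: 0.0301
finger_force: 25.0
```

Request:
{"name": "send_rows", "arguments": {"steps": [{"xyz": [0, 0, -1], "roll": 0}, {"xyz": [0, 0, 0], "roll": 0}]}}

```text
time: 19.15
eef_pos: [0.4443, 0.1435, 0.0435]
tool_rot: [0.767, 0.641, 0.0, 0.0]
wrist_force: [-1.9, 1.1, 4.8]
gripper_width: 0.0303
finger_force: 25.4
```

Request:
{"name": "send_rows", "arguments": {"steps": [{"xyz": [0, 0, 0], "roll": 0}, {"xyz": [0, 0, 0], "roll": 0}, {"xyz": [0, 0, 0], "roll": 0}, {"xyz": [0, 0, 40], "roll": 0}, {"xyz": [0, 0, 45], "roll": 0}], "jaw": 0.35}}

```text
time: 19.65
eef_pos: [0.4414, 0.1425, 0.1261]
tool_rot: [0.767, 0.641, -0.003, -0.001]
wrist_force: [1.5, -0.4, 0.3]
gripper_width: 0.0554
finger_force: 0.0
```

Request:
{"name": "send_rows", "arguments": {"steps": [{"xyz": [0, 0, 45], "roll": 0.143}, {"xyz": [0, 0, 40], "roll": 0.143}, {"xyz": [0, 0, 0], "roll": 0.143}, {"xyz": [0, 0, 0], "roll": 0.143}, {"xyz": [-10, 20, 0], "roll": 0.143}], "jaw": 0.1}}

```text
time: 20.15
eef_pos: [0.4348, 0.1622, 0.2132]
tool_rot: [0.493, 0.87, 0.0, 0.001]
wrist_force: [0.3, 0.5, -0.4]
gripper_width: 0.0769
finger_force: 0.0
```

Request:
{"name": "send_rows", "arguments": {"steps": [{"xyz": [-10, 20, 0], "roll": 0.143}, {"xyz": [-10, 20, 0], "roll": 0.143}, {"xyz": [-10, 20, 0], "roll": 0.143}, {"xyz": [-10, 20, 0], "roll": 0.143}, {"xyz": [-10, 20, 0], "roll": 0.143}]}}

```text
time: 20.65
eef_pos: [0.3832, 0.2639, 0.2123]
tool_rot: [0.156, 0.988, -0.0, -0.0]
wrist_force: [-0.1, -0.7, -0.0]
gripper_width: 0.077
finger_force: 0.0
```

Request:
{"name": "send_rows", "arguments": {"steps": [{"xyz": [0, 0, 0], "roll": 0.143}, {"xyz": [0, 0, 0], "roll": 0.143}, {"xyz": [0, 0, 0], "roll": 0.143}, {"xyz": [0, 0, 0], "roll": 0}]}}

```text
time: 21.05
eef_pos: [0.3836, 0.2632, 0.2123]
tool_rot: [-0.055, 0.998, -0.0, -0.0]
wrist_force: [0.4, -0.3, 0.9]
gripper_width: 0.0769
finger_force: 0.0
```

```bash
python3 look.py w7;  python3 - <<'E'
from m import *
im,s=load("w7"); h=cv2.cvtColor(im,cv2.COLOR_BGR2HSV); H,S,V=cv2.split(h)
for c in blobs((S<90)&(V<150),300):
    w=world(c,.008,s)*1000
    if abs(np.hypot(*(w.mean(0)-[364,294])))<25: rep("plate",c,.008,s)
E
```

```text
21.05 [0.3836 0.2632 0.2123] [-0.111  0.994 -0.   ] 0.0769
plate px [309. 166.] rect [364.7 294.7] [61.7 51.9] 6.6 circ [362.4 293.7] 70.3
```

View pics/w7.png

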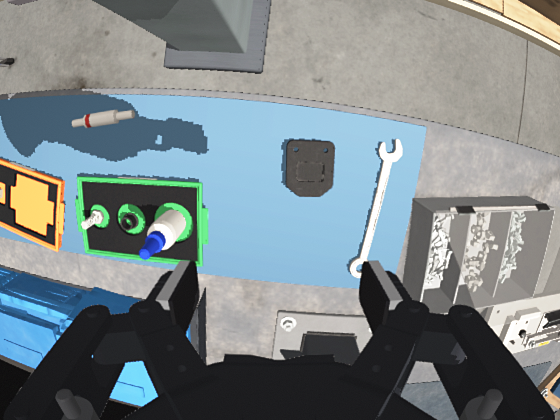

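All three green-tray parts are standing in their pockets: bolt (97,216), bushing (130,219) and bottle (172,225). The plate is at (311,167), squared to the jaws, with the spanner clear at (378,200).

Request:
{"name": "send_rows", "arguments": {"steps": [{"xyz": [-10, 16, -30], "roll": 0}, {"xyz": [-9, 16, -30], "roll": 0}, {"xyz": [0, 0, -40], "roll": 0}, {"xyz": [0, 0, -40], "roll": 0}, {"xyz": [0, 0, -20], "roll": 0}], "jaw": 0.18}}

```text
time: 21.6
eef_pos: [0.3624, 0.2936, 0.049]
tool_rot: [-0.053, 0.999, -0.001, -0.002]
wrist_force: [-1.3, 0.1, -0.5]
gripper_width: 0.0703
finger_force: 0.0
```

Request:
{"name": "send_rows", "arguments": {"steps": [{"xyz": [0, 0, -10], "roll": 0}, {"xyz": [0, 0, 0], "roll": 0}, {"xyz": [0, 0, 0], "roll": 0}]}}

```text
time: 21.9
eef_pos: [0.3658, 0.2958, 0.0436]
tool_rot: [-0.054, 0.999, 0.0, 0.001]
wrist_force: [0.3, 1.1, 0.7]
gripper_width: 0.0705
finger_force: 0.0
```

Request:
{"name": "send_rows", "arguments": {"steps": [{"xyz": [-1, -1, -20], "roll": 0}, {"xyz": [0, 0, -12], "roll": 0}, {"xyz": [0, 0, -8], "roll": 0}, {"xyz": [0, 0, 0], "roll": 0}]}}

```text
time: 22.3
eef_pos: [0.3633, 0.2938, 0.002]
tool_rot: [-0.055, 0.998, -0.0, -0.001]
wrist_force: [-0.1, 0.4, -0.2]
gripper_width: 0.0705
finger_force: 0.0
```

Request:
{"name": "send_rows", "arguments": {"steps": [{"xyz": [0, 0, 0], "roll": 0}, {"xyz": [0, 0, 0], "roll": 0}, {"xyz": [0, 0, 0], "roll": 0}, {"xyz": [0, 0, 0], "roll": 0}], "jaw": 1, "newtons": 40}}

```text
time: 22.7
eef_pos: [0.3646, 0.2948, 0.0035]
tool_rot: [-0.055, 0.998, 0.0, 0.001]
wrist_force: [-1.0, 0.5, 5.5]
gripper_width: 0.0491
finger_force: 42.0
```

Request:
{"name": "send_rows", "arguments": {"steps": [{"xyz": [0, 0, 25], "roll": 0}, {"xyz": [0, 0, 35], "roll": 0}, {"xyz": [0, 0, 40], "roll": 0}, {"xyz": [0, 0, 40], "roll": 0}, {"xyz": [5, -35, 10], "roll": -0.1}]}}

```text
time: 23.2
eef_pos: [0.3721, 0.2632, 0.1583]
tool_rot: [-0.006, 1.0, 0.003, 0.004]
wrist_force: [0.0, -0.7, -1.1]
gripper_width: 0.0492
finger_force: 41.6
```

Request:
{"name": "send_rows", "arguments": {"steps": [{"xyz": [8, -37, 0], "roll": -0.1}, {"xyz": [8, -37, 0], "roll": -0.097}, {"xyz": [8, -37, 0], "roll": 0}, {"xyz": [8, -37, 0], "roll": 0}, {"xyz": [8, -37, 0], "roll": 0}]}}

```text
time: 23.7
eef_pos: [0.4087, 0.0727, 0.1525]
tool_rot: [0.093, 0.996, 0.0, 0.0]
wrist_force: [1.0, 0.6, -1.3]
gripper_width: 0.0496
finger_force: 41.6
```

Request:
{"name": "send_rows", "arguments": {"steps": [{"xyz": [9, -37, 0], "roll": 0}, {"xyz": [9, -37, 0], "roll": 0}, {"xyz": [9, -37, 0], "roll": 0}, {"xyz": [9, -37, 0], "roll": 0}, {"xyz": [0, 0, -10], "roll": 0}]}}

```text
time: 24.2
eef_pos: [0.4472, -0.0778, 0.144]
tool_rot: [0.095, 0.995, -0.001, 0.002]
wrist_force: [0.1, 0.2, 0.0]
gripper_width: 0.0493
finger_force: 41.6
```

Request:
{"name": "send_rows", "arguments": {"steps": [{"xyz": [0, 0, -20], "roll": 0}, {"xyz": [0, 0, 0], "roll": 0}]}}

```text
time: 24.4
eef_pos: [0.4419, -0.0731, 0.1196]
tool_rot: [0.094, 0.996, 0.001, -0.003]
wrist_force: [-0.5, -0.4, -0.2]
gripper_width: 0.0496
finger_force: 41.6
```

Request:
{"name": "send_rows", "arguments": {"steps": [{"xyz": [0, 0, -40], "roll": 0}, {"xyz": [0, 0, -30], "roll": 0}, {"xyz": [0, 0, 0], "roll": 0}, {"xyz": [0, 0, 0], "roll": 0}]}}

```text
time: 24.8
eef_pos: [0.4444, -0.0731, 0.0527]
tool_rot: [0.093, 0.996, 0.0, -0.001]
wrist_force: [-0.3, -0.6, -0.2]
gripper_width: 0.0493
finger_force: 41.7
```

```bash
python3 look.py w8
```

```text
24.8 [ 0.4444 -0.0731  0.0527] [0.185 0.983 0.   ] 0.0493
```

View pics/w8.png

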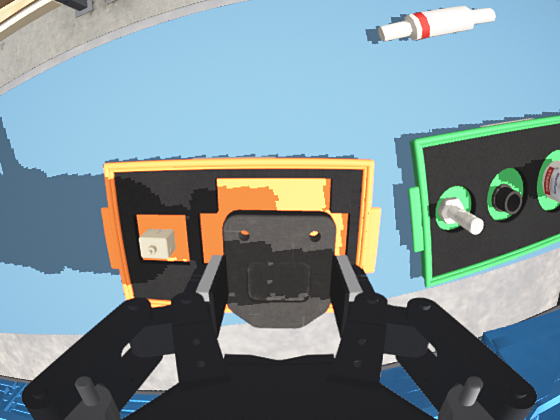

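The plate is held level and square over its pocket, whose near edge runs from px (217,179) to (330,179). The block (155,245), bolt (460,214) and bushing (508,202) are all upright in their pockets. I'll check the pocket position numerically.

```bash
python3 - <<'E'
from m import *
im,s=load("w8"); a=np.deg2rad(-10.6); ex=np.array([np.cos(a),np.sin(a)]); ey=np.array([-ex[1],ex[0]])
h=cv2.cvtColor(im,cv2.COLOR_BGR2HSV); m=(h[:,:,0]>8)&(h[:,:,0]<28)&(h[:,:,1]>90)&(h[:,:,2]>100)
for v in(184,192,198): r=np.flatnonzero(m[v,205:345])+205; print(v,r.min(),r.max())
for x in(250,300): r=np.flatnonzero(m[168:200,x])+168; print(x,r.min(),r.max())
for u,v in((217,179),(330,179)): print(at("wrist",u,v,.009,s)[:2]*1000)
A,B=[at("wrist",u,v,.009,s)[:2]*1000 for u,v in((217,179),(330,179))]
print("angle",np.rad2deg(np.arctan2(*(B-A)[::-1])),"centre",(A+B)/2+39*ex)
print("tcp", s["eef_pos"])
E
```

```text
184 217 330
192 217 329
198 218 329
250 168 199
300 168 199
[ 402.1185552  -102.34541501]
[414.44865268 -37.06769357]
angle 79.30360688403461 centre [446.61808256 -76.88065696]
tcp [ 0.4443958  -0.07311661  0.05273144]
```

Request:
{"name": "send_rows", "arguments": {"steps": [{"xyz": [2, -3, -12], "roll": 0}, {"xyz": [0, 0, -15], "roll": 0}, {"xyz": [0, 0, -8], "roll": 0}, {"xyz": [0, 0, 0], "roll": 0}, {"xyz": [0, 0, 0], "roll": 0}]}}

```text
time: 25.35
eef_pos: [0.4471, -0.0769, 0.0178]
tool_rot: [0.093, 0.996, -0.0, 0.0]
wrist_force: [-0.0, -0.5, -0.5]
gripper_width: 0.0497
finger_force: 41.7
```

Request:
{"name": "send_rows", "arguments": {"steps": [{"xyz": [0, 0, -5], "roll": 0}, {"xyz": [0, 0, -4], "roll": 0}, {"xyz": [0, 0, 0], "roll": 0}]}}

```text
time: 25.65
eef_pos: [0.4464, -0.0767, 0.0081]
tool_rot: [0.093, 0.996, 0.0, -0.0]
wrist_force: [-0.1, 0.8, -1.1]
gripper_width: 0.0493
finger_force: 41.7
```

Releasing slightly, then lifting clear and backing off so I can check everything.

Request:
{"name": "send_rows", "arguments": {"steps": [{"xyz": [0, 0, 0], "roll": 0}, {"xyz": [0, 0, 0], "roll": 0}, {"xyz": [0, 0, 5], "roll": 0}, {"xyz": [0, 0, 10], "roll": 0}, {"xyz": [0, 0, 30], "roll": 0}], "jaw": 0.31}}

```text
time: 26.15
eef_pos: [0.4443, -0.0762, 0.0523]
tool_rot: [0.093, 0.996, 0.0, -0.003]
wrist_force: [0.1, -0.2, -0.8]
gripper_width: 0.059
finger_force: 0.0
```

Request:
{"name": "send_rows", "arguments": {"steps": [{"xyz": [0, 0, 40], "roll": 0}, {"xyz": [0, 0, 45], "roll": 0}, {"xyz": [0, 30, 45], "roll": 0}, {"xyz": [0, 40, 20], "roll": 0}, {"xyz": [0, 0, 0], "roll": 0}]}}

```text
time: 26.65
eef_pos: [0.4498, -0.0062, 0.2059]
tool_rot: [0.092, 0.996, 0.001, 0.005]
wrist_force: [0.8, -1.2, 0.4]
gripper_width: 0.0592
finger_force: 0.0
```

```bash
python3 look.py w9; python3 - <<'E'
from m import *
im,s=load("w9"); h=cv2.cvtColor(im,cv2.COLOR_BGR2HSV); H,S,V=cv2.split(h)
# world rectification at z=.012 onto tray-sized grid, to measure plate inside pocket
def proj(P):
    c=C["wrist"]; T=np.eye(4); T[:3,:3]=R.from_quat(s["tool_rot"]).as_matrix(); T[:3,3]=s["eef_pos"]
    p=np.linalg.inv(T@c["tool_from_camera"])@np.r_[P,1]; r=np.hypot(p[0],p[1]); t=np.arctan2(r,p[2]); return c["cx"]+c["fx"]*t*p[0]/r, c["cy"]+c["fx"]*t*p[1]/r
print("plate px",proj([.446,-.077,.012]),h[tuple(int(v) for v in proj([.446,-.077,.012])[::-1])])
a=np.deg2rad(-10.6); ex=np.array([np.cos(a),np.sin(a)]); ey=np.array([-ex[1],ex[0]]); c0=np.array([.4462,-.0768])
def line(d,lab):
    print(lab,"".join("O" if (H[y,x]>5 and H[y,x]<30 and S[y,x]>90 and V[y,x]>80) else "." for x,y in [tuple(int(round(k)) for k in proj([*(c0+d*t/1000),.012])) for t in range(-54,56,2)]))
line(ex,"x -54..54");line(ey,"y -54..54");line(ex+.5*ey,"diag")
E
```

```text
26.65 [ 0.4498 -0.0062  0.2059] [0.182 0.983 0.003] 0.0592
plate px (np.float64(212.99109145754613), np.float64(191.01303430652519)) [  9  18 100]
x -54..54 ..OOO..OOOO................................OOO....OOO..
y -54..54 O.....OOOOOOOOO.........................OOOOOOOOOOO..OO
diag .OOOO..OOOOO..............................OOOO...OOOO..
```

The plate lies flat, with clear floor on all four sides (x −32 to +30, y −24 to +24 mm about the pocket centre). The other four parts were seen standing in their pockets, so I'm handing in.

```bash
python3 -c "
from workcell import workorder
print(workorder.sign_off())"
```

```text
the job is handed in; nothing more can be done
None
```

I handed the job in at about 27 s: the camera checks showed all five parts upright in their pockets, and I saw no contact with the grease tin, hex key or spanner; sign-off returned no verdict.

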